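# Lock the sample trays with the carrying rod

## Task

Take the long locking rod out of the wooden rest and thread it, upright, down through the lugs of the three sample trays and fully home into the foot socket of the carrier, then let go. The trays are loose on their runners, so their lugs do not line up: feel gently for each hole and bring the trays into line with the rod alone, never forcing it and not touching the trays with the gripper. Leave the short rod in the rest, and the jars, beaker, pen and spoon where they are.

Things in the scene. Friction and masses are not known exactly. Their poses are not given: they have to be found in the camera images.
- rod_grip (a point): Long locking rod: point on its axis 155 mm above its lower end, in the head. Steel shaft, 12 mm diameter, 130 mm long, last 6 mm tapered to 10 mm, under a square black head 24 x 24 x 40 mm (130 to 170 mm up); 120 to 195 g. z up the rod, x and y square to the head's sides. Starts upright, 42 mm deep in one bore of the rest; its head stands 45 mm higher than the short rod's.
- rod_tip (a point): Centre of the lower end of the long locking rod; z points up the rod.
- rest: Wooden rod rest, 170 x 56 x 50 mm, fixed; origin under its centre, long side along x. Two bores, 14.5 mm in diameter, floor 8 mm above the bench, at x = -45 and +45 mm, hold the long and the short rod (either way round).
- carrier: Aluminium tray carrier, fixed, 250 x 136 mm, cheeks 130 mm high; origin on the bench; its x points along the tray runners, to the column of lugs. Three white trays one over another, each with a steel lug (34 mm wide, 8 mm thick) at the +x end with an upright 14 mm hole, chamfered 1 mm. Lug upper faces: 61, 96, 131 mm above the bench (low, mid, top). The lugs' holes are all at carrier y = 0.
- top_lug (a point): Hole centre of the top tray's lug, at its upper face; moves with that tray. Mid and low holes are not reported. Each tray slides only along carrier x, at most 12 mm either way of where its hole is over the socket; starts up to 10 mm off, each by its own amount. A tray stays where left; 1 to 3 N pushes it, and a rod in its lug carries it along.
- socket (a point): Mouth centre of the foot socket under the lugs, fixed: steel block 44 x 44 mm, upper face 35 mm above the bench, at carrier x = 110 mm, y = 0. Bore 14 mm diameter, 25 mm deep, flat floor. Rod fully home: lower end on that floor, head's underside 9 mm above the top lug.
- short_rod_mid (a point): Centre of the short rod's head, 105 mm above its lower end (shaft 12 mm diameter, 85 mm long; same head as the long rod). Leave it standing in the rest.
- sample_jar: Sample jar with white lid, 44 mm diameter, 55 mm high; origin under its middle. Leave it alone.
- powder_jar: Amber glass jar with white lid, 52 mm diameter, 70 mm high; origin under its middle. Leave it alone.
- beaker: Glass beaker, 70 mm diameter, 90 mm high; origin under its middle. Leave it alone.
- marker: Black marker pen, lying, 16 mm thick, 125 mm long; origin under its middle. Leave it alone.
- scoop: Steel sample spoon, lying; origin under its middle. Leave it alone.

How it is judged:
By the outcome, as a careful person would: the job done as asked, in the order asked, and still so for the second after the job is handed in, with the robot touching nothing.
It also fails if it takes over 72 s, if anything falls off the work surface, if the arm or the gripper's body presses on something with over 40 N, if the wrist force passes 120 N, or if a joint passes its speed limit or range.

## Robot

A 6-joint arm with a two-finger parallel gripper is mounted at the origin on the work surface. World frame = base frame: x ahead of the robot, y to its left, z up, the work surface at z = 0. Lengths are in m, angles in rad, forces in N, time in s.
With the tool pointing down it reaches from about 0.3 to 0.875 m from the base axis. Payload 6.4 kg.
Tool frame: the origin (TCP) lies at the centre of the arm's flange, where the gripper is bolted on; the fingertips stand 173 mm ahead of it and the grasp point (between the pads) lies 155 mm ahead of it (ctrl.pinch_z is the distance from the TCP to the grasp point, in m); z points along the fingers, y is the direction in which the jaws open and shut (so a half turn about z gives the same grasp; the last joint's range is limited). The gripper opens to 85 mm and grips with 20 to 120 N. Pads are 22 mm wide; open, the fingers measure 114 mm over their backs; the gripper's body (76 mm by 85 mm) begins 54 mm behind the grasp point. The pads swing forward as they close: fully open they stand 13 mm farther back than shut.
Start: joints at [0.931, 0.181, 1.607, -0, 1.354, -0.206], TCP at [0.242, 0.522, 0.405] pointing down, gripper open.
Joint ranges: [-2.99, 2.99], [-0.89, 2.07], [0.3, 2.58], [-1.14, 4.28], [0, 2.63], [-3.12, 3.12]. Speed limits (rad/s): [2.57, 2.57, 3.01, 3.14, 3.14, 3.14].

## Interface

Orientations are given as a unit quaternion [w, x, y, z].
In Python, from bench import ctrl gives the robot as it stands.
- The arm moves only by the tool drive_tool, never from a script. Its argument "commands" is a list that holds one entry, the list of rows, each a list of 7 numbers: the shift along the tool's x, y, z in units of 50 mm (1.0 is 50 mm), then the turn, a rotation vector about the tool's x, y, z in units of 8 degrees (1.0 is 8 degrees), then the closure in counts, from 0 (fully open) to 255 (shut). A call has 1 to 10 rows; each row shifts and turns the commanded pose from where the row before left it, along the tool's axes as they then stand; what a row does not reach is not made up. A row lasts 1/10 s, in which the tool goes at most 50 mm and 8.59 degrees, less where a joint would pass 70% of its speed; a pose out of reach is approached as far as the arm can. A call is refused whole if a number of a shift passes 1 or a number of a turn 1, either way. A call with a gripper value outside its range is refused whole. The fingers move at their own pace and stop on an object; the grip force is fixed at half the most. Time passes only in rows, so rows that do not move let the fingers close. It gives the time, the measured TCP pose, the force and the opening at its end, in the units of the state.
- ctrl.get_obs(): the state, without advancing time (a new reading comes with each control period).
- ctrl.camera(name): name is "side" or "top" or "wrist"; returns a dict with "pixels" (480x640x3 uint8, red, green, blue), "depth" (480x640 float32, m along the optical axis (not along the pixel's ray), 0 where there is no reading), "intrinsics" (3x3 intrinsics, pixels), "k1" (the pictures are not rectified: a ray, as slopes to the right and down, at radius r is drawn at 1 + k1 r^2 times it, then the intrinsics apply), "R" (3x3) and "t" (3): a world point X has camera coordinates R X + t; the wrist camera has in their place "tool_from_camera" (4x4, takes a point from camera to tool coordinates, whose origin is the TCP and whose axes are the flange's). Camera axes: x right, y down, z forward; pixel columns grow to the right and rows downward; lengths in m; the calibration is good to about 2 mm. A picture is of the moment at which its call begins: read the wrist's pose just before it.
- ctrl.hand_in(): hands the job in, once; it reports no verdict.
The state is a dict: "time_s": time; "q": joint angles; "dq": joint speeds; "joint_efforts": joint torques, N m; "eef_pos": TCP position; "eef_rot": TCP orientation; "wrist_force": force on the tool from outside, world axes, zero at the start; "torque": the same for the moment, N m; "opening": opening from 0.0 (shut) to 1.0 (fully open).
Only numpy, scipy, OpenCV 4.12 (cv2) and the standard library are available. Lean on these libraries where they do the work, as an engineer would, in place of code of your own. Each camera call takes 0.05 s, during which the arm holds its last target. There are 200 camera calls.

## Working session

There is one attempt and no reset: what is moved stays moved. The work goes in short steps, Python scripts to look and compute and a tool call to move; the robot and the scene stay as the last step left them, time stands still between calls to the robot, and variables do not carry over. Pictures are saved under pics/ and viewed, about 8 in all and at most 12, crops included, and the job is handed in when it is done.

Besides the shell and the picture viewer there is one more tool, called after ">>>" as name(argument=value, ...) on one line, values as JSON. drive_tool: Moves the arm, as the interface text tells. Its arguments: {"type":"object","properties":{"commands":{"type":"array","items":{"type":"array","items":{"type":"array","items":{"type":"number"}}}}},"required":["commands"]}

```bash
mkdir -p pics; ls; cat > h.py <<'E'
import numpy as np, cv2
from bench import ctrl
from scipy.spatial.transform import Rotation as Ro
def tool():
    o=ctrl.get_obs(); q=o["eef_rot"]; T=np.eye(4)
    T[:3,:3]=Ro.from_quat([q[1],q[2],q[3],q[0]]).as_matrix(); T[:3,3]=o["eef_pos"]; return T
def cam(n):
    T=tool(); c=ctrl.camera(n)
    if n=="wrist": c["W"]=T@np.array(c["tool_from_camera"])
    else:
        R=np.array(c["R"]); W=np.eye(4); W[:3,:3]=R.T; W[:3,3]=-R.T@np.array(c["t"]); c["W"]=W
    return c
def cloud(c):
    K=np.array(c["intrinsics"]); v,u=np.mgrid[:480,:640]
    D=np.array([c["k1"],0,0,0,0],float)
    p=cv2.undistortPoints(np.stack([u,v],-1).reshape(-1,1,2).astype(np.float64),K,D).reshape(480,640,2)
    d=np.asarray(c["depth"],float)
    P=np.dstack([p[...,0]*d,p[...,1]*d,d])
    P=P@c["W"][:3,:3].T+c["W"][:3,3]; P[d==0]=np.nan; return P
def onplane(c,uv,z):
    K=np.array(c["intrinsics"]); D=np.array([c["k1"],0,0,0,0],float)
    p=cv2.undistortPoints(np.array(uv,float).reshape(-1,1,2),K,D).reshape(-1,2)
    r=np.c_[p,np.ones(len(p))]@c["W"][:3,:3].T; o=c["W"][:3,3]
    return o+r*((z-o[2])/r[:,2])[:,None]
def save(c,f): cv2.imwrite("pics/"+f,np.asarray(c["pixels"])[...,::-1])
E
python3 - <<'E'
from h import *
import pickle
for n in("top","side"):
    c=cam(n); save(c,n+"1.png"); P=cloud(c); pickle.dump(dict(c),open(n+".pkl","wb"))
    print(n,c["W"].round(3).tolist(),c["k1"],c["intrinsics"])
o=ctrl.get_obs(); print(o["eef_rot"],o["eef_pos"],o["wrist_force"],o["time_s"])
print(np.array(ctrl.camera("wrist")["tool_from_camera"]).round(3))
E
```

```text
pics
top [[-0.008, -0.995, 0.096, 0.425], [-1.0, 0.008, -0.003, 0.047], [0.002, -0.096, -0.995, 1.389], [0.0, 0.0, 0.0, 1.0]] -0.10708263864055612 [[583.29190438   0.         319.93898343]
 [  0.         583.29190438 235.30271538]
 [  0.           0.           1.        ]]
side [[0.994, -0.056, 0.098, 0.409], [-0.112, -0.609, 0.785, -0.993], [0.016, -0.791, -0.611, 0.918], [0.0, 0.0, 0.0, 1.0]] 0.015835717737693822 [[618.73187561   0.         317.06039597]
 [  0.         618.73187561 242.52421616]
 [  0.           0.           1.        ]]
[-3.42255012e-04  2.15216080e-01  9.76566121e-01 -7.29859532e-04] [0.24152071 0.52155734 0.40386435] [0.02174152 0.04212362 0.21578394] 0.1
[[-0.001 -0.946 -0.324  0.084]
 [ 1.    -0.001  0.     0.   ]
 [-0.    -0.324  0.946  0.03 ]
 [ 0.     0.     0.     1.   ]]
```

View pics/top1.png

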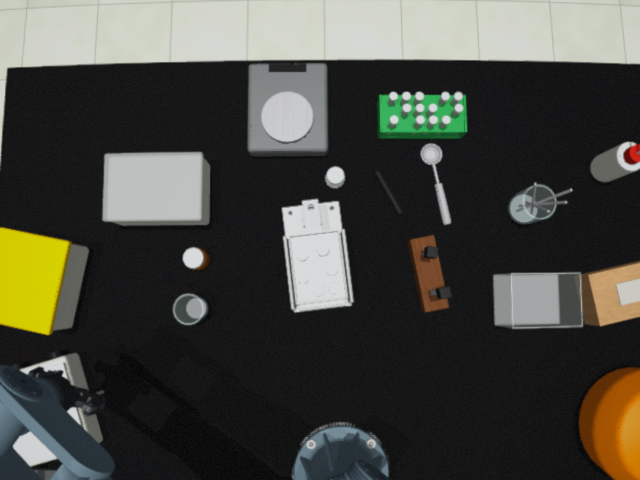

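View pics/side1.png

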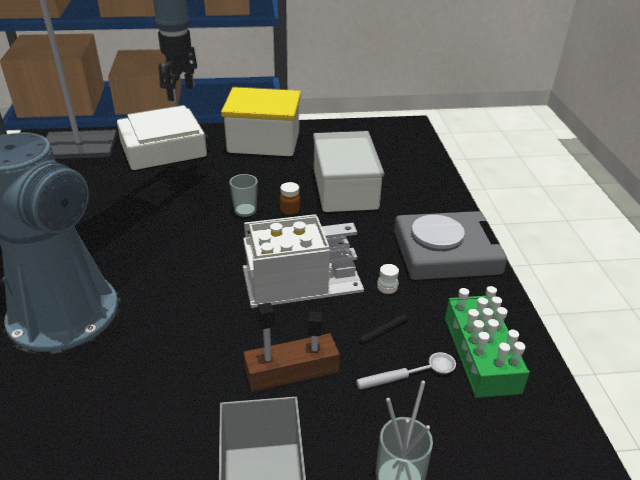

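The top view shows the rest at about (430,273), with the long rod's head near (440,293). That is the taller one in the side view, at (266,315). The carrier is around (318,255), with its top lug at about (311,205). Next I measure from the depth.

```bash
cat > m.py <<'E'
from h import *
import pickle
c=pickle.load(open("top.pkl","rb")); P=cloud(c); px=np.asarray(c["pixels"])
def rect(m,name):
    q=P[m]; r=cv2.minAreaRect((q[:,:2]*1000).astype(np.float32)); print(name,m.sum(),"c",np.round(r[0],1),"size",np.round(r[1],1),"ang",round(r[2],1),"z",np.round(np.percentile(q[:,2],[5,50,95]),3)); return r
v,u=np.mgrid[:480,:640]; Z=P[...,2]
box=lambda a,b,cc,d:(u>=a)&(u<b)&(v>=cc)&(v<d)
rect(box(400,460,225,320)&(Z>.16)&(Z<.2),"long")
rect(box(400,460,225,320)&(Z>.12)&(Z<.145),"short")
rect(box(400,460,225,320)&(Z>.045)&(Z<.058),"rest")
rect(box(270,360,190,320)&(Z>.11)&(Z<.15),"carrier top")
rect(box(290,330,195,230)&(Z>.12)&(Z<.14),"lug")
cv2.imwrite("pics/crop1.png",cv2.resize(px[190:320,265:465,::-1],None,fx=4,fy=4,interpolation=cv2.INTER_CUBIC))
for p in [(438,292),(428,252),(311,205)]: print(p,P[p[1],p[0]].round(4))
E
python3 m.py
```

```text
long 142 c [ 419.7 -216.5] size [23.4 24.1] ang 15.9 z [0.168 0.177 0.181]
short 140 c [ 464.6 -201.4] size [113.6  29.8] ang 2.0 z [0.125 0.132 0.14 ]
rest 1423 c [ 464.3 -207.9] size [169.1  58.1] ang 10.7 z [0.046 0.049 0.054]
carrier top 4318 c [508.9  53.3] size [231.  134.3] ang 6.2 z [0.111 0.117 0.133]
lug 436 c [590.6  62.4] size [66.6 33.8] ang 6.3 z [0.126 0.13  0.134]
(438, 292) [ 0.4208 -0.2053  0.1586]
(428, 252) [ 0.5076 -0.1915  0.1294]
(311, 205) [0.6233 0.0628 0.0564]
```

View pics/crop1.png

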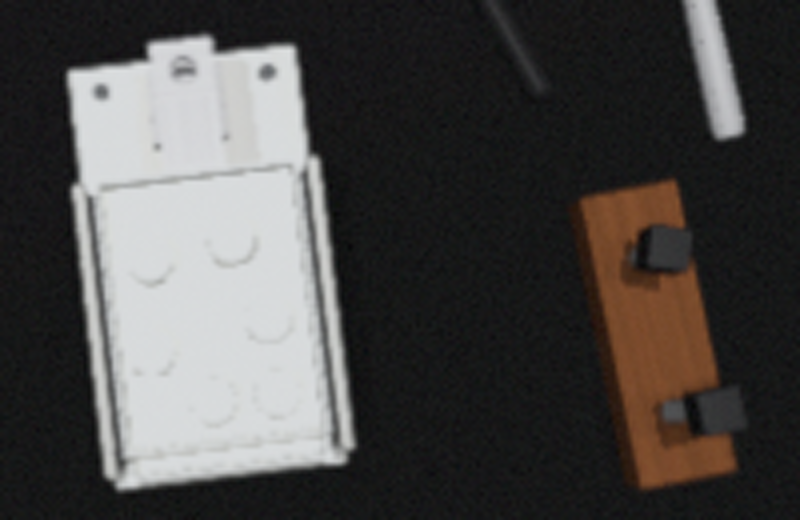

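Measured positions agree with the given geometry. The long rod's head is at (0.420,-0.2165), which is where bore x=-45 of the rest should be, at (0.420,-0.216). The carrier's yaw is about 6.2°. Now I move above the long rod with the jaws along the rest's x axis.

>>> drive_tool(commands=[[[-0.471,-0.594,-0.05,0,0,0,0],[-0.471,-0.594,-0.05,0,0,0,0],[-0.471,-0.594,-0.05,0,0,0,0],[-0.471,-0.594,-0.05,0,0,0,0],[-0.471,-0.594,-0.05,0,0,0,0],[-0.471,-0.594,-0.05,0,0,0,0],[-0.471,-0.594,-0.05,0,0,0,0],[-0.471,-0.594,-0.05,0,0,0,0],[-0.471,-0.594,-0.05,0,0,0,0],[-0.471,-0.594,-0.05,0,0,0,0]]])

```text
time_s: 1.15
eef_pos: [0.3303, 0.1519, 0.4297]
eef_rot: [0.0, 0.215, 0.977, 0.0]
wrist_force: [0.2, 0.3, 0.2]
opening: 1.0
```

>>> drive_tool(commands=[[[-0.471,-0.594,-0.05,0,0,0,0],[-0.471,-0.594,-0.05,0,0,0,0],[-0.471,-0.594,-0.05,0,0,0,0],[-0.471,-0.594,-0.05,0,0,0,0],[-0.471,-0.594,-0.05,0,0,0,0],[-0.471,-0.594,-0.05,0,0,0,0],[-0.471,-0.594,-0.05,0,0,0,0],[-0.471,-0.594,-0.05,0,0,0,0],[-0.471,-0.594,-0.05,0,0,0,0],[-0.471,-0.594,-0.05,0,0,0,0]]])

```text
time_s: 2.15
eef_pos: [0.4194, -0.2168, 0.4545]
eef_rot: [-0.0, 0.215, 0.977, 0.0]
wrist_force: [0.9, 0.6, -0.6]
opening: 1.002
```

>>> drive_tool(commands=[[[0,0,0,0,0,0.93,0],[0,0,0,0,0,0.93,0],[0,0,0,0,0,0.93,0],[0,0,0,0,0,0.93,0],[0,0,0,0,0,0.93,0],[0,0,0,0,0,0.93,0],[0,0,0,0,0,0.93,0],[0,0,0,0,0,0,0],[0,0,0,0,0,0,0]]])

```text
time_s: 3.05
eef_pos: [0.4193, -0.2151, 0.4545]
eef_rot: [-0.0, 0.621, 0.784, -0.0]
wrist_force: [-0.1, -0.4, 0.3]
opening: 1.001
```

```bash
cat > look.py <<'E'
from h import *
import sys
T=tool(); print("tcp",T[:3,3].round(4),"yaw_y",np.degrees(np.arctan2(T[1,1],T[0,1])).round(2),"z",T[:3,2].round(4))
c=cam("wrist"); save(c,sys.argv[1]); np.savez("last.npz",P=cloud(c))
P=cloud(c); Z=P[...,2]; d=np.hypot(P[...,0]-.42,P[...,1]+.2165)
m=(Z>.165)&(Z<.185)&(d<.06)
q=P[m]; r=cv2.minAreaRect((q[:,:2]*1000).astype(np.float32)); print(m.sum(),r,np.median(q[:,2]), np.median(q,0))
print(ctrl.get_obs()["time_s"])
E
python3 look.py w1.png
```

```text
tcp [ 0.4193 -0.2151  0.4545] yaw_y 13.26 z [-3.e-04  2.e-04 -1.e+00]
1186 ((418.8447265625, -213.8991241455078), (23.821252822875977, 24.52556610107422), 11.471457481384277) 0.1788304949022873 [ 0.41832086 -0.21146663  0.17883049]
3.1
```

View pics/w1.png

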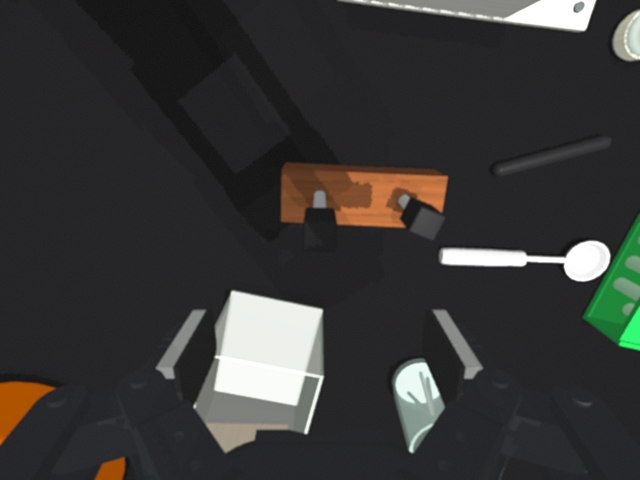

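The wrist view shows the long rod's head at (320,228), square to the jaws within about 2°, with the TCP over it to within 1 mm. Descend and grip.

>>> drive_tool(commands=[[[0,0,0.3,0,0,0.2,0],[0,0,0.3,0,0,0,0],[0,0,0.3,0,0,0,0],[0,0,0.3,0,0,0,0],[0,0,0.3,0,0,0,0],[0,0,0.3,0,0,0,0],[0,0,0.3,0,0,0,0],[0,0,0.3,0,0,0,0],[0,0,0.3,0,0,0,0],[0,0,0.03,0,0,0,0]]])

```text
time_s: 4.1
eef_pos: [0.4187, -0.2147, 0.3163]
eef_rot: [-0.002, 0.632, 0.775, 0.0]
wrist_force: [0.4, -0.2, 0.7]
opening: 1.0
```

>>> drive_tool(commands=[[[0,0,0,0,0,0,80],[0,0,0,0,0,0,130],[0,0,0,0,0,0,160],[0,0,0,0,0,0,190],[0,0,0,0,0,0,255],[0,0,0,0,0,0,255],[0,0,0,0,0,0,255],[0,0,0,0,0,0,255]]])

```text
time_s: 4.9
eef_pos: [0.4196, -0.2154, 0.3189]
eef_rot: [0.001, 0.633, 0.774, -0.0]
wrist_force: [-1.5, -0.5, 5.4]
opening: 0.27
```

>>> drive_tool(commands=[[[0,0,-0.1,0,0,0,255],[0,0,-0.15,0,0,0,255],[0,0,-0.2,0,0,0,255],[0,0,-0.2,0,0,0,255],[0,0,-0.2,0,0,0,255],[0,0,-0.3,0,0,0,255],[0,0,-0.5,0,0,0,255],[0,0,-0.5,0,0,0,255],[0,0,-0.5,0,0,0,255],[0,0,-0.5,0,0,0,255]]])

```text
time_s: 5.9
eef_pos: [0.4192, -0.215, 0.4775]
eef_rot: [0.0, 0.633, 0.774, -0.0]
wrist_force: [0.7, -0.2, -2.3]
opening: 0.271
```

```bash
cat > n.py <<'E'
from h import *
import pickle
c=pickle.load(open("top.pkl","rb")); P=cloud(c)
Z=P[...,2]; v,u=np.mgrid[:480,:640]
a=np.radians(6.3)
print("hole on z=.131",onplane(c,[(311,207),(311,206.5)],.131).round(4))
m=(u>270)&(u<360)&(v>190)&(v<320)&(Z<.02)&(Z>.001)
px=np.asarray(c["pixels"]).astype(int).sum(-1)
m&=px>350
q=P[m]; r=cv2.minAreaRect((q[:,:2]*1000).astype(np.float32)); print(m.sum(),r,np.median(q[:,2]))
m=(u>270)&(u<360)&(v>190)&(v<320)&(Z<.15)&(Z>.001)&(px>350)
q=P[m]; r=cv2.minAreaRect((q[:,:2]*1000).astype(np.float32)); print(m.sum(),r)
print(np.nanpercentile(Z[(u>290)&(u<350)&(v>235)&(v<300)],[50,95,99,100]))
o=ctrl.get_obs(); T=tool(); print(T[:3,3],o["wrist_force"],o["torque"],o["opening"],T[:3,2])
# rod in side view
c=cam("side"); save(c,"side2.png"); P=cloud(c); Z=P[...,2]
d=np.hypot(P[...,0]-T[0,3],P[...,1]-T[1,3])
for z0 in np.arange(.14,.32,.02):
    q=P[(abs(Z-z0)<.01)&(d<.04)]
    if len(q): print(z0.round(2),len(q),np.median(q,0).round(4))
E
python3 n.py
```

```text
hole on z=.131 [[0.6077 0.062  0.131 ]
 [0.6088 0.062  0.131 ]]
1197 ((514.8905029296875, 49.60301971435547), (262.1480407714844, 142.38491821289062), 6.779013633728027) 0.009156225755503344
6204 ((514.9321899414062, 49.71916580200195), (262.0736083984375, 142.52980041503906), 6.620324611663818)
[0.11409362 0.13265603 0.1350725  0.1398344 ]
[ 0.41917561 -0.21500911  0.47748439] [ 0.7186696  -0.17317672 -2.31012824] [ 0.01981178  0.02816658 -0.01781846] 0.27125359426090623 [ 5.02386366e-04 -4.19517680e-04 -9.99999786e-01]
0.16 5 [ 0.4208 -0.2179  0.1691]
0.18 57 [ 0.4177 -0.2185  0.1801]
0.2 60 [ 0.4185 -0.2188  0.1995]
0.22 64 [ 0.4189 -0.2182  0.2205]
0.24 60 [ 0.4182 -0.2185  0.2406]
0.26 69 [ 0.4189 -0.2181  0.2609]
0.28 63 [ 0.418  -0.2183  0.2797]
0.3 114 [ 0.42   -0.2248  0.3044]
```

The rod is out and vertical, with its tip at about z=0.167. I go past the lug column for a close look at the staggered lugs.

>>> drive_tool(commands=[[[0.4,0.6,0,0,0,0,255],[0.45,0.66,0,0,0,0,255],[0.45,0.66,0,0,0,0,255],[0.45,0.66,0,0,0,0,255],[0.45,0.66,0,0,0,0,255],[0.45,0.66,0,0,0,0,255],[0.45,0.66,0,0,0,0,255],[0.45,0.66,0,0,0,0,255],[0.45,0.66,0,0,0,0,255],[0.45,0.66,0,0,0,0,255]]])

```text
time_s: 6.95
eef_pos: [0.6965, 0.0693, 0.4753]
eef_rot: [-0.0, 0.633, 0.774, -0.0]
wrist_force: [0.7, -0.8, -1.4]
opening: 0.275
```

>>> drive_tool(commands=[[[0,0,0,0,0,0.65,255],[0,0,0,0,0,0,255],[0,0,0,0,0,0,255]]])

```text
time_s: 7.25
eef_pos: [0.6954, 0.0677, 0.4753]
eef_rot: [-0.0, 0.667, 0.745, -0.0]
wrist_force: [-0.0, -0.1, -1.7]
opening: 0.28
```

```bash
cat > l2.py <<'E'
from h import *
import pickle
T=tool(); print("tcp",T[:3,3].round(4),"yaw_y",np.degrees(np.arctan2(T[1,1],T[0,1])).round(2),"z",T[:3,2].round(4),ctrl.get_obs()["wrist_force"].round(2))
c=cam("wrist"); print(c["intrinsics"][0][0]); pickle.dump(dict(c),open("w2.pkl","wb"))
im=np.asarray(c["pixels"])[...,::-1]; 
K=np.array(c["intrinsics"])
p=np.array([.615,.062,.1]); q=np.linalg.inv(c["W"])@np.r_[p,1]; uv=(K@q[:3]/q[2])[:2]; print(uv)
cv2.imwrite("pics/w2.png",im)
E
python3 l2.py
```

```text
tcp [0.6954 0.0677 0.4753] yaw_y 6.38 z [-9.e-04 -2.e-04 -1.e+00] [-0.05 -0.05 -1.75]
363.4059101161761
[236.69088779 201.03477017]
```

View pics/w2.png

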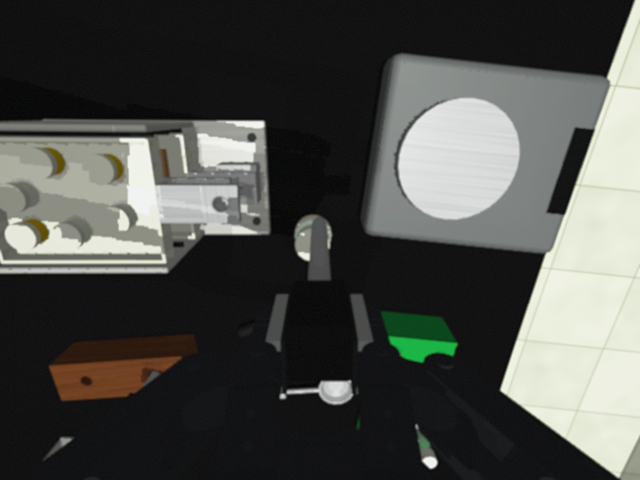

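The wrist view shows the top lug's hole at (220,205). The top lug ends at u≈240, and another lug sticks out further, to u≈258. Now I turn this into numbers.

```bash
cat > a.py <<'E'
from h import *
import pickle
c=pickle.load(open("w2.pkl","rb")); P=cloud(c); Z=P[...,2]; im=np.asarray(c["pixels"])
v,u=np.mgrid[:480,:640]
box=(u>150)&(u<275)&(v>115)&(v<240)
m=box&(Z>.12)&(Z<.14)&(u>165)
def rr(m,n):
    r=cv2.minAreaRect((P[m][:,:2]*1000).astype(np.float32)); print(n,m.sum(),np.round(r[0],1),np.round(r[1],1),round(r[2],2),np.median(P[m][:,2]).round(4)); print("   ",cv2.boxPoints(r).round(1).tolist())
rr(m,"toplug"); rr(box&(Z>.001)&(Z<.015)&(im.sum(-1)>250),"plate")
a=np.radians(6.4); ex=np.array([np.cos(a),np.sin(a)]); o=np.array([.515,.0496]); 
# profiles in carrier frame approx
s=(P[...,:2]-o)@ex; t=(P[...,:2]-o)@np.array([-ex[1],ex[0]])
for lo,hi,n in((.124,.136,"top"),(.089,.101,"mid"),(.054,.066,"low"),(.03,.04,"socket"),(-.005,.015,"plate")):
    k=(box|((u<275)&(v<275)))&(Z>lo)&(Z<hi)&(abs(t)<.03)&(s>.06)&(im.sum(-1)>150)
    if n=="plate": k=(u<275)&(v<275)&(Z>lo)&(Z<hi)&(s>.03)&(s<.16)&(im.sum(-1)>250)
    if k.sum()>5: print(n,k.sum(),"s",np.percentile(s[k],[2,50,98,100]).round(4),"t",np.percentile(t[k],[1,50,99]).round(4))
print(onplane(c,[(220,205),(258,180)],.131).round(4))
cv2.imwrite("pics/w2c.png",cv2.resize(im[110:245,140:280,::-1],None,fx=5.5,fy=4.4,interpolation=cv2.INTER_CUBIC) if 0 else cv2.resize(im[110:245,150:280,::-1],None,fx=4.4,fy=4.4,interpolation=cv2.INTER_CUBIC))
E
python3 a.py
```

```text
toplug 2769 [588.7  54.2] [71.5 53.7] 6.74 0.1321
    [[550.0999755859375, 76.69999694824219], [556.4000244140625, 23.399999618530273], [627.2999877929688, 31.799999237060547], [621.0999755859375, 85.0999984741211]]
plate 4959 [568.4  59.9] [127.6 139.4] 6.49 0.0111
    [[497.1000061035156, 122.0], [512.9000244140625, -16.600000381469727], [639.7000122070312, -2.0999999046325684], [623.9000244140625, 136.39999389648438]]
top 2093 s [0.0611 0.0837 0.109  0.1094] t [-0.0106  0.0068  0.023 ]
mid 382 s [0.061  0.0825 0.0944 0.0949] t [-0.0069  0.0193  0.0232]
low 724 s [0.0631 0.1016 0.1131 0.1133] t [-0.01    0.014   0.0231]
socket 396 s [0.067  0.0917 0.1097 0.1099] t [-0.0044  0.0237  0.0283]
plate 4952 s [0.034  0.0816 0.1172 0.1179] t [-0.0651  0.0376  0.0739]
[[0.6069 0.0647 0.131 ]
 [0.6391 0.0907 0.131 ]]
```

View pics/w2c.png

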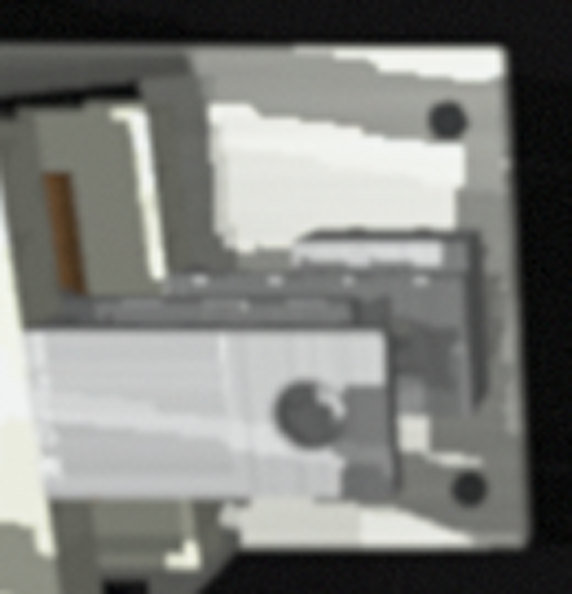

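The top hole is at (0.607,0.065). The lug ends, seen from above and 15 mm past their holes, give top, mid and low offsets of about +6, −9 and +9 mm from the socket, in line with the block edge. Now I measure the rod's axis in the same picture, so the calibration error cancels.

```bash
cat > b.py <<'E'
from h import *
import pickle
c=pickle.load(open("w2.pkl","rb")); P=cloud(c); Z=P[...,2]; im=np.asarray(c["pixels"])
T=np.array([.6954,.0677]); print(onplane(c,[(220.9,203.9)],.131).round(4), c["W"][:3,3])
d=np.hypot(P[...,0]-T[0],P[...,1]-T[1])
for z0 in np.arange(.16,.30,.015):
    k=(abs(Z-z0)<.0075)&(d<.02); q=P[k]
    if len(q)>3:
        v,u=np.where(k); print(z0.round(3),len(q),np.median(q,0).round(4)-np.r_[T,0],"x",np.percentile(q[:,0],[3,97]).round(4),"ymax",np.percentile(q[:,1],97).round(4),"uv",u.mean().round(1),v.mean().round(1),v.min())
# bottom rim pixels
k=(Z>.155)&(Z<.30)&(d<.02); v,u=np.where(k); print("rod rows",v.min(),v.max())
for r in range(v.min(),v.min()+50,6): print(r,u[v==r].min(),u[v==r].max(),Z[r,u[v==r]].mean().round(4))
E
python3 b.py
```

```text
[[0.6077 0.0658 0.131 ]] [0.68596905 0.15113511 0.44575202]
0.175 69 [-0.002   0.0065  0.1763] x [0.6886 0.7   ] ymax 0.0752 uv 318.2 220.0 216
0.19 89 [-0.0012  0.0066  0.1898] x [0.6888 0.6997] ymax 0.0751 uv 318.7 225.0 221
0.205 110 [-0.0016  0.0064  0.2054] x [0.6887 0.6995] ymax 0.0752 uv 318.4 231.6 227
0.22 131 [-0.0013  0.0065  0.2207] x [0.6888 0.6999] ymax 0.0752 uv 318.6 238.4 233
0.235 154 [-0.0018  0.0065  0.2355] x [0.6888 0.6996] ymax 0.0751 uv 318.2 246.6 241
0.25 190 [-0.0014  0.0064  0.2503] x [0.6889 0.6998] ymax 0.0752 uv 318.5 255.7 249
0.265 228 [-0.0016  0.0064  0.2655] x [0.6889 0.7   ] ymax 0.0751 uv 318.4 266.0 259
0.28 181 [-0.0016  0.0066  0.2775] x [0.6895 0.6991] ymax 0.0752 uv 318.5 275.1 269
0.295 268 [-0.0018  0.0132  0.3   ] x [0.6825 0.7042] ymax 0.0821 uv 318.9 282.2 280
rod rows 216 284
216 317 320 0.1671
222 312 325 0.1832
228 311 326 0.1971
234 311 326 0.2113
240 310 327 0.2226
246 310 327 0.2347
252 309 327 0.2446
258 309 328 0.2538
264 309 328 0.263
```

>>> drive_tool(commands=[[[0.025,-0.35,0,0,0,0,255],[0.025,-0.35,0,0,0,0,255],[0.025,-0.35,0,0,0,0,255],[0.025,-0.35,0,0,0,0,255],[0.025,-0.33,0,0,0,0,255],[0,0,0,0,0,0,255],[0,0,0,0,0,0,255],[0,0,0,0,0,0,255]]])

```text
time_s: 8.1
eef_pos: [0.6094, 0.0642, 0.4761]
eef_rot: [0.0, 0.667, 0.745, 0.0]
wrist_force: [-0.3, -0.4, -1.6]
opening: 0.27
```

```bash
cat > st.py <<'E'
from h import *
import sys
o=ctrl.get_obs(); T=tool(); p=T[:3,3]; ex=T[:3,1]; 
tip=p+np.array([-.0011,.0015,-.31])
a=np.radians(6.45); e=np.array([np.cos(a),np.sin(a)]); n=np.array([-e[1],e[0]]); S=np.array([.6026,.0652])
print("t",round(o["time_s"],2),"tcp",p.round(4),"tip s,t (mm from socket est)",((tip[:2]-S)@e*1e3).round(2),((tip[:2]-S)@n*1e3).round(2),"tipz",tip[2].round(4),"F",np.round(o["wrist_force"],1),"M",np.round(o["torque"],2),"tilt",T[:2,2].round(4),"op",round(o["opening"],3))
E
python3 st.py
python3 - <<'E'
from h import *
import pickle
c=cam("wrist"); pickle.dump(dict(c),open("w3.pkl","wb")); im=np.asarray(c["pixels"])[...,::-1]
cv2.imwrite("pics/w3c.png",cv2.resize(im[140:300,200:440],None,fx=3.3,fy=3.3,interpolation=cv2.INTER_CUBIC))
E
```

```text
t 8.1 tcp [0.6094 0.0642 0.4761] tip s,t (mm from socket est) 5.68 -0.14 tipz 0.1661 F [-0.3 -0.4 -1.6] M [ 0.    0.01 -0.01] tilt [ 0.001 -0.   ] op 0.27
```

View pics/w3c.png

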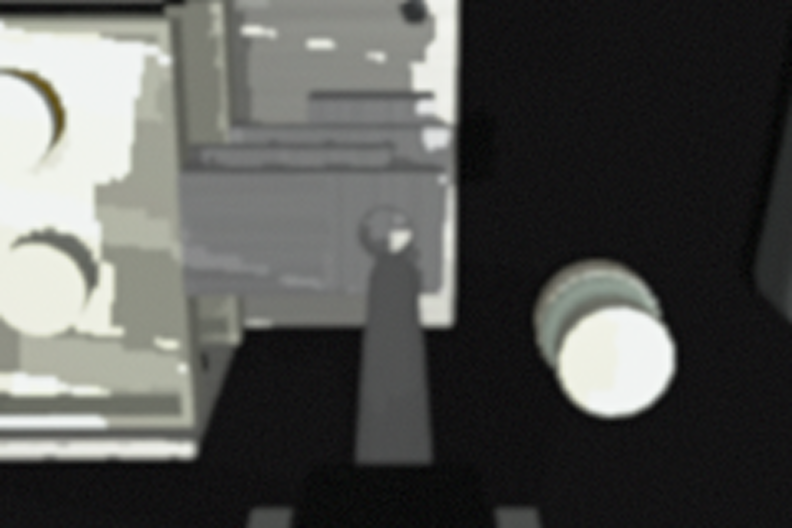

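The picture shows the hole at crop (386,231), pixel (317,210), with the rod tip just in front of it. I check the two against each other.

```bash
python3 - <<'E'
from h import *
import pickle
c=pickle.load(open("w3.pkl","rb")); P=cloud(c); Z=P[...,2]
T=np.array([.6094,.0642]); h=onplane(c,[(200+386/3.3,140+231/3.3)],.131)[0]
d=np.hypot(P[...,0]-T[0],P[...,1]-T[1]); k=(Z>.19)&(Z<.29)&(d<.02); q=P[k]
x=[np.percentile(q[:,0],[2,98]),np.percentile(q[:,1],98)]; ax=np.array([x[0].mean(),x[1]-.006])
print("hole",h.round(4),"rod axis",ax.round(4),"hole-rod",((h[:2]-ax)*1e3).round(2),x)
# hole by dark blob? lug edges at y for t-centre
k=(Z>.125)&(Z<.137)&(P[...,0]>.575)&(P[...,0]<.60)&(P[...,1]>.03)&(P[...,1]<.1)
q=P[k]; a=np.radians(6.45); t=-np.sin(a)*q[:,0]+np.cos(a)*q[:,1]; print("lug centre t",np.percentile(t,[1,99]).mean().round(4),np.ptp(np.percentile(t,[1,99])).round(4),"rod t",(-np.sin(a)*ax[0]+np.cos(a)*ax[1]).round(4))
E
```

```text
hole [0.6075 0.0661 0.131 ] rod axis [0.6088 0.0659] hole-rod [-1.3   0.28] [array([0.60319275, 0.614363  ]), np.float64(0.07185835083852216)]
lug centre t -0.0022 0.0336 rod t -0.0029
```

>>> drive_tool(commands=[[[0.008,-0.026,0,0,0,0,255],[0,0,0.2,0,0,0,255],[0,0,0.2,0,0,0,255],[0,0,0.15,0,0,0,255],[0,0,0.05,0,0,0,255],[0,0,0,0,0,0,255],[0,0,0,0,0,0,255]]])

```text
time_s: 8.85
eef_pos: [0.6077, 0.0649, 0.4459]
eef_rot: [0.0, 0.667, 0.745, 0.0]
wrist_force: [0.9, 0.1, -2.4]
opening: 0.273
```

```bash
python3 st.py
```

```text
t 8.85 tcp [0.6077 0.0649 0.4459] tip s,t (mm from socket est) 4.14 0.72 tipz 0.1359 F [ 0.9  0.1 -2.4] M [ 0.03 -0.03  0.  ] tilt [ 0.0003 -0.0001] op 0.273
```

>>> drive_tool(commands=[[[0,0,0.02,0,0,0,255],[0,0,0.02,0,0,0,255],[0,0,0.02,0,0,0,255],[0,0,0.02,0,0,0,255],[0,0,0.02,0,0,0,255],[0,0,0,0,0,0,255]]])

```text
time_s: 9.45
eef_pos: [0.6076, 0.0649, 0.4405]
eef_rot: [-0.0, 0.667, 0.745, -0.0]
wrist_force: [0.7, 0.0, -2.2]
opening: 0.268
```

```bash
python3 st.py
```

```text
t 9.45 tcp [0.6076 0.0649 0.4405] tip s,t (mm from socket est) 3.99 0.74 tipz 0.1305 F [ 0.7  0.  -2.2] M [-0.   -0.05 -0.04] tilt [-0.0003  0.    ] op 0.268
```

>>> drive_tool(commands=[[[0,0,0.02,0,0,0,255],[0,0,0.02,0,0,0,255],[0,0,0.02,0,0,0,255],[0,0,0,0,0,0,255]]])

```text
time_s: 9.85
eef_pos: [0.6076, 0.0649, 0.4374]
eef_rot: [-0.0, 0.667, 0.745, -0.0]
wrist_force: [0.3, 0.3, -1.3]
opening: 0.276
```

>>> drive_tool(commands=[[[0,0,0.02,0,0,0,255],[0,0,0.02,0,0,0,255],[0,0,0.02,0,0,0,255],[0,0,0,0,0,0,255]]])

```text
time_s: 10.25
eef_pos: [0.6076, 0.0649, 0.4345]
eef_rot: [-0.0, 0.667, 0.745, -0.0]
wrist_force: [-0.0, -0.4, -1.7]
opening: 0.272
```

```bash
python3 st.py
```

```text
t 10.25 tcp [0.6076 0.0649 0.4345] tip s,t (mm from socket est) 3.99 0.79 tipz 0.1245 F [-0.  -0.4 -1.7] M [-0.01 -0.02 -0.01] tilt [-0.0004  0.    ] op 0.272
```

The tip is 6.5 mm below the top lug's face without contact, so it is in the hole. Continue to just above the mid lug.

>>> drive_tool(commands=[[[0,0,0.05,0,0,0,255],[0,0,0.05,0,0,0,255],[0,0,0.08,0,0,0,255],[0,0,0.08,0,0,0,255],[0,0,0.08,0,0,0,255],[0,0,0.06,0,0,0,255],[0,0,0.04,0,0,0,255],[0,0,0,0,0,0,255]]])

```text
time_s: 11.05
eef_pos: [0.6076, 0.0649, 0.4123]
eef_rot: [-0.0, 0.667, 0.745, -0.0]
wrist_force: [-0.3, 0.7, -2.3]
opening: 0.277
```

>>> drive_tool(commands=[[[0,-0.02,0,0,0,0,255],[0,-0.02,0,0,0,0,255],[0,-0.02,0,0,0,0,255],[0,-0.02,0,0,0,0,255],[0,-0.02,0,0,0,0,255],[0,0,0,0,0,0,255]]])

```text
time_s: 11.65
eef_pos: [0.6026, 0.0643, 0.413]
eef_rot: [0.0, 0.667, 0.745, 0.0]
wrist_force: [1.0, -0.5, -1.1]
opening: 0.269
```

```bash
python3 st.py
```

```text
t 11.65 tcp [0.6026 0.0643 0.413 ] tip s,t (mm from socket est) -1.02 0.72 tipz 0.103 F [ 1.  -0.5 -1.1] M [-0.06 -0.27 -0.02] tilt [ 0.0004 -0.0001] op 0.269
```

The tray follows at about 1 N. Continue to the mid hole, estimated 14 mm back from where the top lug started.

>>> drive_tool(commands=[[[0,-0.02,0,0,0,0,255],[0,-0.02,0,0,0,0,255],[0,-0.02,0,0,0,0,255],[0,-0.02,0,0,0,0,255],[0,-0.02,0,0,0,0,255],[0,-0.02,0,0,0,0,255],[0,-0.02,0,0,0,0,255],[0,-0.02,0,0,0,0,255],[0,0,0,0,0,0,255]]])

```text
time_s: 12.55
eef_pos: [0.5946, 0.0634, 0.4126]
eef_rot: [-0.0, 0.667, 0.745, -0.0]
wrist_force: [0.7, -0.9, -2.0]
opening: 0.271
```

>>> drive_tool(commands=[[[0,0,0.03,0,0,0,255],[0,0,0.03,0,0,0,255],[0,0,0.03,0,0,0,255],[0,0,0.02,0,0,0,255],[0,0,0.02,0,0,0,255],[0,0,0,0,0,0,255]]])

```text
time_s: 13.15
eef_pos: [0.5946, 0.0634, 0.4059]
eef_rot: [-0.0, 0.667, 0.745, -0.0]
wrist_force: [0.3, -0.1, -2.4]
opening: 0.271
```

```bash
python3 st.py
```

```text
t 13.15 tcp [0.5946 0.0634 0.4059] tip s,t (mm from socket est) -9.03 0.76 tipz 0.0959 F [ 0.3 -0.1 -2.4] M [-0.22 -0.14 -0.04] tilt [-0.0006 -0.0001] op 0.271
```

>>> drive_tool(commands=[[[0,0,0.02,0,0,0,255],[0,0,0.02,0,0,0,255],[0,0,0,0,0,0,255]]])

```text
time_s: 13.45
eef_pos: [0.5946, 0.0634, 0.404]
eef_rot: [-0.0, 0.667, 0.745, -0.0]
wrist_force: [0.4, -0.2, -1.6]
opening: 0.273
```

>>> drive_tool(commands=[[[0,0,0.02,0,0,0,255],[0,0,0.02,0,0,0,255],[0,0,0,0,0,0,255]]])

```text
time_s: 13.75
eef_pos: [0.5946, 0.0635, 0.4019]
eef_rot: [-0.0, 0.667, 0.745, -0.0]
wrist_force: [-0.1, -0.3, -1.6]
opening: 0.274
```

```bash
python3 st.py
```

```text
t 13.75 tcp [0.5946 0.0635 0.4019] tip s,t (mm from socket est) -9.03 0.78 tipz 0.0919 F [-0.1 -0.3 -1.6] M [-0.23  0.1  -0.04] tilt [-0.0004 -0.    ] op 0.274
```

Into the mid hole without contact. I relieve the slight side load and go down to above the low lug.

>>> drive_tool(commands=[[[-0.008,0,0.02,0,0,0,255],[0,0,0.03,0,0,0,255],[0,0,0.03,0,0,0,255],[0,0,0,0,0,0,255]]])

```text
time_s: 14.15
eef_pos: [0.5947, 0.0631, 0.3977]
eef_rot: [-0.0, 0.667, 0.745, -0.0]
wrist_force: [-0.2, -0.0, -1.5]
opening: 0.272
```

>>> drive_tool(commands=[[[0,0,0.06,0,0,0,255],[0,0,0.06,0,0,0,255],[0,0,0.06,0,0,0,255],[0,0,0.06,0,0,0,255],[0,0,0.06,0,0,0,255],[0,0,0.06,0,0,0,255],[0,0,0,0,0,0,255]]])

```text
time_s: 14.85
eef_pos: [0.5947, 0.0631, 0.3796]
eef_rot: [-0.0, 0.667, 0.745, -0.0]
wrist_force: [0.1, 0.3, -1.2]
opening: 0.274
```

```bash
python3 st.py
```

```text
t 14.85 tcp [0.5947 0.0631 0.3796] tip s,t (mm from socket est) -9.01 0.4 tipz 0.0696 F [ 0.1  0.3 -1.2] M [ 0.01 -0.05  0.  ] tilt [-0.0005  0.0001] op 0.274
```

>>> drive_tool(commands=[[[0,0.02,0,0,0,0,255],[0,0.02,0,0,0,0,255],[0,0.02,0,0,0,0,255],[0,0.02,0,0,0,0,255],[0,0.02,0,0,0,0,255],[0,0.02,0,0,0,0,255],[0,0.02,0,0,0,0,255],[0,0.02,0,0,0,0,255],[0,0,0,0,0,0,255]]])

```text
time_s: 15.75
eef_pos: [0.6028, 0.064, 0.3801]
eef_rot: [-0.0, 0.667, 0.745, 0.0]
wrist_force: [-2.2, 0.5, -2.6]
opening: 0.27
```

```bash
python3 st.py
```

```text
t 15.75 tcp [0.6028 0.064  0.3801] tip s,t (mm from socket est) -0.85 0.37 tipz 0.0701 F [-2.2  0.5 -2.6] M [-0.03  0.52  0.03] tilt [0.     0.0001] op 0.27
```

>>> drive_tool(commands=[[[0,0.02,0,0,0,0,255],[0,0.02,0,0,0,0,255],[0,0.02,0,0,0,0,255],[0,0.02,0,0,0,0,255],[0,0.02,0,0,0,0,255],[0,0.02,0,0,0,0,255],[0,0.02,0,0,0,0,255],[0,0.02,0,0,0,0,255],[0,0.02,0,0,0,0,255],[0,0,0,0,0,0,255]]])

```text
time_s: 16.75
eef_pos: [0.6118, 0.065, 0.3802]
eef_rot: [0.0, 0.667, 0.745, 0.0]
wrist_force: [-2.2, 0.3, -2.5]
opening: 0.268
```

```bash
python3 st.py
```

```text
t 16.75 tcp [0.6118 0.065  0.3802] tip s,t (mm from socket est) 8.2 0.33 tipz 0.0702 F [-2.2  0.3 -2.5] M [-0.01  0.51  0.06] tilt [0.0003 0.    ] op 0.268
```

>>> drive_tool(commands=[[[0,0,0.04,0,0,0,255],[0,0,0.04,0,0,0,255],[0,0,0.04,0,0,0,255],[0,0,0.04,0,0,0,255],[0,0,0.02,0,0,0,255],[0,0,0,0,0,0,255]]])

```text
time_s: 17.35
eef_pos: [0.6118, 0.0649, 0.3711]
eef_rot: [0.0, 0.667, 0.745, 0.0]
wrist_force: [0.7, 0.7, -2.3]
opening: 0.269
```

>>> drive_tool(commands=[[[0,0,0.02,0,0,0,255],[0,0,0.02,0,0,0,255],[0,0,0,0,0,0,255]]])

```text
time_s: 17.65
eef_pos: [0.6117, 0.065, 0.369]
eef_rot: [-0.0, 0.667, 0.745, 0.0]
wrist_force: [-0.5, -0.1, -1.0]
opening: 0.274
```

```bash
python3 st.py
```

```text
t 17.65 tcp [0.6117 0.065  0.369 ] tip s,t (mm from socket est) 8.05 0.36 tipz 0.059 F [-0.5 -0.1 -1. ] M [-0.01  0.02 -0.02] tilt [-0.  0.] op 0.274
```

>>> drive_tool(commands=[[[0,0,0.02,0,0,0,255],[0,0,0.02,0,0,0,255],[0,0,0,0,0,0,255]]])

```text
time_s: 17.95
eef_pos: [0.6116, 0.0649, 0.367]
eef_rot: [-0.0, 0.667, 0.745, -0.0]
wrist_force: [0.0, 1.0, -1.4]
opening: 0.272
```

>>> drive_tool(commands=[[[0,0,0.02,0,0,0,255],[0,0,0.02,0,0,0,255],[0,0,0,0,0,0,255]]])

```text
time_s: 18.25
eef_pos: [0.6116, 0.0649, 0.365]
eef_rot: [-0.0, 0.667, 0.745, -0.0]
wrist_force: [0.6, 0.0, -2.5]
opening: 0.27
```

```bash
python3 st.py
```

```text
t 18.25 tcp [0.6116 0.0649 0.365 ] tip s,t (mm from socket est) 7.97 0.34 tipz 0.055 F [ 0.6  0.  -2.5] M [ 0.07  0.09 -0.03] tilt [-0.0004  0.    ] op 0.27
```

In the low hole. Go down to about z=0.044, then carry all three trays back over the socket. The two extremes bound the socket to s between −2 and +1.

>>> drive_tool(commands=[[[0,0,0.04,0,0,0,255],[0,0,0.04,0,0,0,255],[0,0,0.04,0,0,0,255],[0,0,0.04,0,0,0,255],[0,0,0.04,0,0,0,255],[0,0,0,0,0,0,255]]])

```text
time_s: 18.85
eef_pos: [0.6115, 0.0649, 0.3547]
eef_rot: [-0.0, 0.667, 0.745, -0.0]
wrist_force: [0.1, -0.5, -1.9]
opening: 0.272
```

>>> drive_tool(commands=[[[0,-0.02,0,0,0,0,255],[0,-0.02,0,0,0,0,255],[0,-0.02,0,0,0,0,255],[0,-0.02,0,0,0,0,255],[0,-0.02,0,0,0,0,255],[0,-0.02,0,0,0,0,255],[0,-0.02,0,0,0,0,255],[0,-0.02,0,0,0,0,255],[0,-0.01,0,0,0,0,255],[0,0,0,0,0,0,255]]])

```text
time_s: 19.85
eef_pos: [0.6032, 0.064, 0.3554]
eef_rot: [0.0, 0.667, 0.745, 0.0]
wrist_force: [2.7, -0.1, -1.3]
opening: 0.269
```

```bash
python3 st.py
```

```text
t 19.85 tcp [0.6032 0.064  0.3554] tip s,t (mm from socket est) -0.47 0.35 tipz 0.0454 F [ 2.7 -0.1 -1.3] M [ 0.13 -0.86  0.02] tilt [ 0.0003 -0.0001] op 0.269
```

>>> drive_tool(commands=[[[0,0,0.03,0,0,0,255],[0,0,0.03,0,0,0,255],[0,0,0.03,0,0,0,255],[0,0,0.03,0,0,0,255],[0,0,0.03,0,0,0,255],[0,0,0,0,0,0,255]]])

```text
time_s: 20.45
eef_pos: [0.6032, 0.064, 0.3474]
eef_rot: [-0.0, 0.667, 0.745, -0.0]
wrist_force: [3.7, 0.5, -1.6]
opening: 0.271
```

```bash
python3 st.py
```

```text
t 20.45 tcp [0.6032 0.064  0.3474] tip s,t (mm from socket est) -0.45 0.34 tipz 0.0374 F [ 3.7  0.5 -1.6] M [ 0.02 -0.92  0.  ] tilt [-0.0001 -0.    ] op 0.271
```

>>> drive_tool(commands=[[[0,0,0.02,0,0,0,255],[0,0,0.02,0,0,0,255],[0,0,0,0,0,0,255]]])

```text
time_s: 20.75
eef_pos: [0.6032, 0.064, 0.3455]
eef_rot: [-0.0, 0.667, 0.745, -0.0]
wrist_force: [4.3, 0.7, -1.4]
opening: 0.273
```

>>> drive_tool(commands=[[[0,0,0.02,0,0,0,255],[0,0,0.02,0,0,0,255],[0,0,0,0,0,0,255]]])

```text
time_s: 21.05
eef_pos: [0.6032, 0.064, 0.3435]
eef_rot: [-0.0, 0.667, 0.745, -0.0]
wrist_force: [3.6, 0.5, -1.0]
opening: 0.271
```

```bash
python3 st.py
```

```text
t 21.05 tcp [0.6032 0.064  0.3435] tip s,t (mm from socket est) -0.48 0.36 tipz 0.0335 F [ 3.6  0.5 -1. ] M [ 0.09 -0.82  0.03] tilt [-0.0001  0.    ] op 0.271
```

>>> drive_tool(commands=[[[0,0,0.02,0,0,0,255],[0,0,0.02,0,0,0,255],[0,0,0,0,0,0,255]]])

```text
time_s: 21.35
eef_pos: [0.6032, 0.064, 0.3415]
eef_rot: [-0.0, 0.667, 0.745, -0.0]
wrist_force: [4.0, -0.5, -1.5]
opening: 0.274
```

>>> drive_tool(commands=[[[0,0,0.02,0,0,0,255],[0,0,0.02,0,0,0,255],[0,0,0,0,0,0,255]]])

```text
time_s: 21.65
eef_pos: [0.6032, 0.064, 0.3395]
eef_rot: [-0.0, 0.667, 0.745, -0.0]
wrist_force: [4.4, 0.4, -2.0]
opening: 0.274
```

```bash
python3 st.py
```

```text
t 21.65 tcp [0.6032 0.064  0.3395] tip s,t (mm from socket est) -0.5 0.37 tipz 0.0295 F [ 4.4  0.4 -2. ] M [ 0.1  -0.86 -0.02] tilt [-0.0002  0.    ] op 0.274
```

5.5 mm into the socket with no vertical load. I relieve the side load and go on down.

>>> drive_tool(commands=[[[0,0.008,0.02,0,0,0,255],[0,0,0.04,0,0,0,255],[0,0,0.04,0,0,0,255],[0,0,0.04,0,0,0,255],[0,0,0.04,0,0,0,255],[0,0,0,0,0,0,255]]])

```text
time_s: 22.25
eef_pos: [0.6034, 0.0641, 0.3301]
eef_rot: [-0.0, 0.667, 0.745, -0.0]
wrist_force: [1.0, -0.0, -3.1]
opening: 0.27
```

```bash
python3 st.py
```

```text
t 22.25 tcp [0.6034 0.0641 0.3301] tip s,t (mm from socket est) -0.23 0.39 tipz 0.0201 F [ 1.  -0.  -3.1] M [ 0.06 -0.55  0.01] tilt [-0.0009  0.0001] op 0.27
```

>>> drive_tool(commands=[[[0,0,0.04,0,0,0,255],[0,0,0.04,0,0,0,255],[0,0,0.04,0,0,0,255],[0,0,0,0,0,0,255]]])

```text
time_s: 22.65
eef_pos: [0.6034, 0.0641, 0.3242]
eef_rot: [-0.0, 0.667, 0.745, -0.0]
wrist_force: [1.7, -0.3, -3.0]
opening: 0.272
```

```bash
python3 st.py
```

```text
t 22.65 tcp [0.6034 0.0641 0.3242] tip s,t (mm from socket est) -0.23 0.39 tipz 0.0142 F [ 1.7 -0.3 -3. ] M [ 0.05 -0.29 -0.01] tilt [-0.0007  0.    ] op 0.272
```

>>> drive_tool(commands=[[[0,0,0.02,0,0,0,255],[0,0,0.02,0,0,0,255],[0,0,0.01,0,0,0,255],[0,0,0,0,0,0,255]]])

```text
time_s: 23.05
eef_pos: [0.6035, 0.0641, 0.322]
eef_rot: [-0.0, 0.667, 0.745, -0.0]
wrist_force: [0.9, -0.1, -2.4]
opening: 0.269
```

>>> drive_tool(commands=[[[0,0,0.01,0,0,0,255],[0,0,0.01,0,0,0,255],[0,0,0,0,0,0,255]]])

```text
time_s: 23.35
eef_pos: [0.6035, 0.0641, 0.3211]
eef_rot: [-0.0, 0.667, 0.745, -0.0]
wrist_force: [0.2, -0.1, -1.8]
opening: 0.27
```

```bash
python3 st.py
```

```text
t 23.35 tcp [0.6035 0.0641 0.3211] tip s,t (mm from socket est) -0.13 0.37 tipz 0.0111 F [ 0.2 -0.1 -1.8] M [ 0.04 -0.03  0.02] tilt [-0.0003 -0.    ] op 0.27
```

>>> drive_tool(commands=[[[0,0,0.01,0,0,0,255],[0,0,0,0,0,0,255]]])

```text
time_s: 23.55
eef_pos: [0.6036, 0.0641, 0.321]
eef_rot: [0.0, 0.667, 0.745, 0.0]
wrist_force: [-0.7, 0.0, 1.3]
opening: 0.269
```

>>> drive_tool(commands=[[[0,0,0.01,0,0,0,255],[0,0,0,0,0,0,255]]])

```text
time_s: 23.75
eef_pos: [0.6037, 0.064, 0.321]
eef_rot: [0.0, 0.667, 0.745, 0.0]
wrist_force: [-2.9, 0.5, 5.0]
opening: 0.273
```

```bash
python3 st.py
```

```text
t 23.75 tcp [0.6037 0.064  0.321 ] tip s,t (mm from socket est) 0.05 0.34 tipz 0.011 F [-2.9  0.5  5. ] M [-0.03  0.65 -0.01] tilt [ 0.0006 -0.0001] op 0.273
```

The rod has stopped on the floor: TCP z is 0.321, against an expected 0.321, with a 5 N contact. I release gently and lift away.

>>> drive_tool(commands=[[[0,0,-0.01,0,0,0,180],[0,0,0,0,0,0,150],[0,0,0,0,0,0,110],[0,0,0,0,0,0,110],[0,0,0,0,0,0,110]]])

```text
time_s: 24.25
eef_pos: [0.6036, 0.064, 0.3205]
eef_rot: [-0.0, 0.667, 0.745, -0.0]
wrist_force: [-0.6, -0.5, -0.6]
opening: 0.567
```

>>> drive_tool(commands=[[[0,0,-0.1,0,0,0,110],[0,0,-0.3,0,0,0,110],[0,0,-0.5,0,0,0,110],[0,0,-0.5,0,0,0,110],[0,0,-0.5,0,0,0,110],[0,0,-0.5,0,0,0,110],[0,0,0,0,0,0,110],[0,0,0,0,0,0,110]]])

```text
time_s: 25.05
eef_pos: [0.6036, 0.0641, 0.4422]
eef_rot: [0.001, 0.667, 0.745, 0.001]
wrist_force: [-0.7, 0.9, -0.9]
opening: 0.573
```

```bash
python3 st.py; python3 - <<'E'
from h import *
c=cam("wrist"); P=cloud(c); Z=P[...,2]; save(c,"w4.png")
d=np.hypot(P[...,0]-.6035,P[...,1]-.0650)
q=P[(d<.03)&(Z>.15)&(Z<.22)]; print("head top z",np.percentile(q[:,2],[50,90,98]).round(4), "expect .180", np.median(q[q[:,2]>.175],0).round(4))
c2=cam("side"); 
a=np.asarray(c["pixels"])[90:330,120:520,::-1]; b=np.asarray(c2["pixels"])[190:400,220:420,::-1]
b=cv2.resize(b,(400,420)); a=cv2.resize(a,(400,240)); 
im=np.zeros((420,800,3),np.uint8); im[:240,:400]=a; im[:,400:]=b; cv2.imwrite("pics/end.png",im)
E
```

```text
t 25.05 tcp [0.6036 0.0641 0.4422] tip s,t (mm from socket est) -0.05 0.39 tipz 0.1322 F [-0.7  0.9 -0.9] M [-0.03  0.05 -0.02] tilt [ 0.0025 -0.0002] op 0.573
head top z [0.1806 0.1817 0.1822] expect .180 [0.6029 0.0672 0.1809]
```

View pics/end.png

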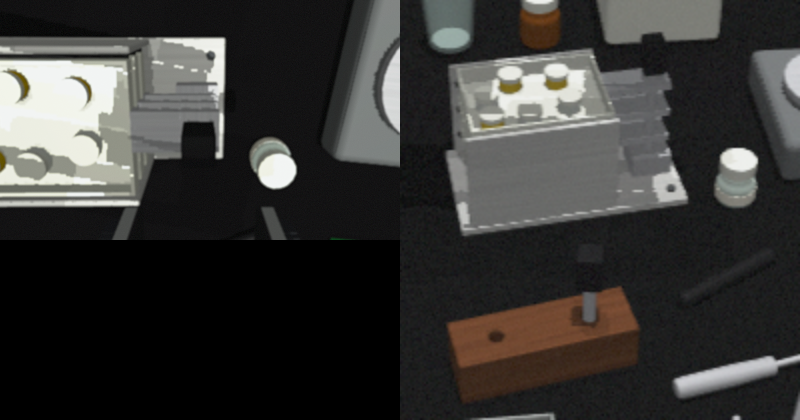

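The final view shows the three lugs in line with the rod's head above them, at (655,50) in the side crop. The short rod still stands in the rest and everything else is where it was. The head's top measures 0.181 m, against 0.180 m when fully home; the same camera read the rest pose 0.8 mm high as well.

```bash
python3 -c "
from bench import ctrl; print(ctrl.hand_in())"
```

```text
the job is handed in; nothing more can be done
None
```

The long locking rod is threaded down through all three lugs and stands on the socket floor. I let go of it and handed the job in at about 25 s of the 72 s allowed.

- **Threading:** I inserted the rod in the top hole, carried that tray back about 13 mm to the mid hole, then both forward about 17 mm to the low hole. I then brought all three over the socket. Side forces stayed at about 4.5 N or less, and the only downward load was about 5 N when the rod met the socket floor.
- **Seating:** The arm stopped on the floor at TCP height 0.321 m, as expected. After release the head's top measured 0.181 m against 0.180 m when fully home; the wrist camera also read about 0.8 mm high at the rest.
- **Surroundings:** The last pictures show the lugs in line and the short rod still in the rest. The sample jar, powder jar, pen and spoon look undisturbed, and so does the part of the beaker in view. The gripper is clear of everything, about 90 mm above the rod.
- **Disagreement:** The top camera put the top hole about 3.5 mm to one side of where the wrist camera did. I used the wrist camera, and the hole was there.

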